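# Gauge two cage sleeves and sort them by fit

## Task

Check the two standing aluminium sleeves one at a time on the stepped gauge pin: slide one down over the pin as far as it will go and let go of it there, upright, to see whether it passes over the thick part down to the base or stops on the step. Then stand it upright in the shallow tray if it went all the way down, or in the deep tub if it stopped on the step, and only after that test and sort the other sleeve in the same way. Leave the other things on the bench where they are.

Things in the scene. Friction and masses are not known exactly. Their poses are not given: they have to be found in the camera images.
- gauge: Stepped steel gauge pin, upright, fixed to the bench. Dark round base 100 mm across, 15 mm high; on it a thick part 33 mm in diameter, 15 to 60 mm above the bench; above that a thin pilot 25 mm in diameter, 60 to 100 mm, its top 8 mm tapered to 15 mm. Origin: on the axis, on the bench; z up. Radial play: good sleeve on the thick part 1.5 mm, tight sleeve on the pilot 1.5 mm
- gauge_foot (a point): Point on the gauge's axis on the base's top, 15 mm above the bench, where a good sleeve's lower end comes to rest
- gauge_shoulder (a point): Point on the gauge's axis at the step, 60 mm above the bench, where a tight sleeve's lower end comes to rest
- gauge_tip (a point): Top of the gauge's pilot, on the axis, 100 mm above the bench
- sleeve_a: One aluminium sleeve: a plain tube, 46 mm outside diameter, 100 mm long, open at both ends, both alike, standing upright and loose on the bench. 0.12 to 0.34 kg. Its bore either passes the gauge's 33 mm part (36 mm bore) or is too tight (28 mm): try it to find out. Origin: centre of its lower end; z is its axis, up.
- sleeve_b: The other aluminium sleeve: a plain tube, 46 mm outside diameter, 100 mm long, open at both ends, both alike, standing upright and loose on the bench. 0.12 to 0.34 kg. Its bore either passes the gauge's 33 mm part (36 mm bore) or is too tight (28 mm): try it to find out. Origin: centre of its lower end; z is its axis, up.
- tray: Shallow square steel tray, open on top, fixed to the bench, for sleeves that pass: 160 x 160 mm outside, 25 mm high, walls and floor 4 mm thick. Origin: centre of its underside, on the bench; x and y along its sides, z up
- tub: Deep square grey plastic tub, open on top, fixed to the bench, for sleeves that stop on the step: 160 x 160 mm outside, 60 mm high, walls and floor 5 mm thick. Origin: centre of its underside, on the bench; x and y along its sides, z up
- brush: Bystander: scrubbing brush with a wooden back, 190 x 60 x 48 mm, lying across in front of the robot, long side along its y. Origin: centre of its underside
- wrench: Bystander: steel wrench 170 mm long, lying flat along its x. Origin: underside, near its middle
- tin: Bystander: closed round tin 80 mm across, 100 mm high, upright. Origin: centre of its underside
- mug: Bystander: white mug 82 mm across, 95 mm high, upright. Origin: centre of its underside
- collar: Bystander: short wide aluminium collar 76 mm outside, 60 mm bore, 45 mm high, flat on the bench; not one of the sleeves. Origin: centre of its underside
- hammer: Bystander: hammer 270 mm long lying along its x. Origin: underside, near its middle
- screwdriver: Bystander: screwdriver 200 mm long lying along its x. Origin: underside, near its middle
Not all that is in view belongs to the job. What is shaped like the gauge but yellow is not meant.

How it is judged (in metres and radians):
On the way, in this order (a step that is already met when the one before it is completed fails the run):
1. either sleeve is on the gauge pin, upright and let go, as far down as it goes: sleeve_a on the base, or sleeve_b on the step (((horizontal distance between sleeve_a and gauge below 0.006 m and z of sleeve_a in the frame of gauge between 0.011 and 0.019 m and angle between sleeve_a's own z axis and vertical below 0.08 rad and contact force between sleeve_a and the fingers below 0.3 N and linear speed of sleeve_a below 0.02 m/s) or (horizontal distance between sleeve_b and gauge below 0.006 m and z of sleeve_b in the frame of gauge between 0.056 and 0.064 m and angle between sleeve_b's own z axis and vertical below 0.08 rad and contact force between sleeve_b and the fingers below 0.3 N and linear speed of sleeve_b below 0.02 m/s))), for 0.2 s.
2. a tested sleeve stands released where it belongs: sleeve_a in the tray, or sleeve_b in the tub (((x of sleeve_a in the frame of tray between -0.06 and 0.06 m and y of sleeve_a in the frame of tray between -0.06 and 0.06 m and z of sleeve_a in the frame of tray between -0.002 and 0.015 m and angle between sleeve_a's own z axis and vertical below 0.15 rad and contact force between sleeve_a and the fingers below 0.3 N and linear speed of sleeve_a below 0.02 m/s) or (x of sleeve_b in the frame of tub between -0.06 and 0.06 m and y of sleeve_b in the frame of tub between -0.06 and 0.06 m and z of sleeve_b in the frame of tub between -0.002 and 0.015 m and angle between sleeve_b's own z axis and vertical below 0.15 rad and contact force between sleeve_b and the fingers below 0.3 N and linear speed of sleeve_b below 0.02 m/s))), for 0.2 s.
3. with the first sleeve standing where it belongs, the other is on the gauge pin, upright and let go, as far down as it goes ((((x of sleeve_a in the frame of tray between -0.06 and 0.06 m and y of sleeve_a in the frame of tray between -0.06 and 0.06 m and z of sleeve_a in the frame of tray between -0.002 and 0.015 m and angle between sleeve_a's own z axis and vertical below 0.15 rad and contact force between sleeve_a and the fingers below 0.3 N and linear speed of sleeve_a below 0.02 m/s) and (horizontal distance between sleeve_b and gauge below 0.006 m and z of sleeve_b in the frame of gauge between 0.056 and 0.064 m and angle between sleeve_b's own z axis and vertical below 0.08 rad and contact force between sleeve_b and the fingers below 0.3 N and linear speed of sleeve_b below 0.02 m/s)) or ((x of sleeve_b in the frame of tub between -0.06 and 0.06 m and y of sleeve_b in the frame of tub between -0.06 and 0.06 m and z of sleeve_b in the frame of tub between -0.002 and 0.015 m and angle between sleeve_b's own z axis and vertical below 0.15 rad and contact force between sleeve_b and the fingers below 0.3 N and linear speed of sleeve_b below 0.02 m/s) and (horizontal distance between sleeve_a and gauge below 0.006 m and z of sleeve_a in the frame of gauge between 0.011 and 0.019 m and angle between sleeve_a's own z axis and vertical below 0.08 rad and contact force between sleeve_a and the fingers below 0.3 N and linear speed of sleeve_a below 0.02 m/s)))), for 0.2 s.
At the end, for the whole second after the job is handed in: sleeve_a (which passes) stands in the shallow tray and sleeve_b (which stops on the step) in the deep tub: each axis within 60 mm of the container's centre along both sides, lower end at most 15 mm above its underside, within 0.15 rad of upright, released and at rest (x of sleeve_a in the frame of tray between -0.06 and 0.06 m and y of sleeve_a in the frame of tray between -0.06 and 0.06 m and z of sleeve_a in the frame of tray between -0.002 and 0.015 m and angle between each of sleeve_a, sleeve_b's own z axis and vertical below 0.15 rad and contact force between each of sleeve_a, sleeve_b and the fingers below 0.3 N and linear speed of each of sleeve_a, sleeve_b below 0.02 m/s and x of sleeve_b in the frame of tub between -0.06 and 0.06 m and y of sleeve_b in the frame of tub between -0.06 and 0.06 m and z of sleeve_b in the frame of tub between -0.002 and 0.015 m); the robot touches nothing.
It fails at once if a bystander (brush, wrench, tin, mug, collar, hammer or screwdriver) is moved by more than 30 mm (distance of any of brush, wrench, tin, mug, collar, hammer, screwdriver from where it was at the start of the episode above 0.03 m).
It also fails if it takes over 72 s, if anything falls off the work surface, if the arm or the gripper's body presses on something with over 40 N, if the wrist force passes 120 N, or if a joint passes its speed limit or range.

## Robot

A 7-joint arm with a two-finger parallel gripper is mounted at the origin on the work surface. World frame = base frame: x ahead of the robot, y to its left, z up, the work surface at z = 0. Lengths are in mm, angles in rad, forces in N, time in s.
With the tool pointing down it reaches from about 425 to 950 mm from the base axis. Payload 4.7 kg.
Tool frame: the origin (TCP) lies between the finger pads; the fingertips stand 22 mm ahead of it and the grasp point (between the pads) lies 3 mm ahead of it; z points along the fingers, y is the line along which they close (so a half turn about z gives the same grasp; the last joint's range is limited). The gripper opens to 87 mm and grips with 3 to 60 N. Pads are 19 mm wide; open, the fingers measure 117 mm over their backs; the gripper's body (75 mm by 190 mm) begins 51 mm behind the grasp point.
Start: joints at [1.275, 0.469, -0.049, 1.532, 0.024, 1.141, -0.082], TCP at [178.007, -651.123, 244.573] pointing down, gripper open.
Joint ranges: [-2.59, 2.59], [-0.33, 1.99], [-1.39, 1.29], [0.1, 2.45], [-1.04, 4.18], [0.21, 1.99], [-2.66, 2.66]. Speed limits (rad/s): [2.57, 2.57, 3.14, 3.14, 3.14, 3.14, 3.14].

## Interface

Orientations are given as a unit quaternion [x, y, z, w].
In Python, from plant import readout, optics, order gives the robot as it stands. The module is installed in compiled form; this text tells all that it offers.
- The arm moves only by the shell command python3 -m pendant 'ROWS' [OPENING] [FORCE]. ROWS is JSON, a list of rows, each a list of 6 numbers: the shift along the world's x, y, z as a fraction of full scale, then the turn, a rotation vector about the world's x, y, z as a fraction of full scale. In form: [[dx, dy, dz, rx, ry, rz], ...]. A call has exactly 5 rows; each row is the pose to reach, as a shift and turn from the pose commanded when the call began; what a row does not reach only later rows make up. Full scale, the value 1, is 25 cm for a shift and 45 degrees for a turn. A row lasts 1/8 s, in which the tool goes at most 62.5 mm and 10.7 degrees, less where a joint would pass 70% of its speed; a pose out of reach is approached as far as the arm can. A call with a number of a shift or a turn outside -1 to 1 is refused whole. A call with a gripper value outside its range is refused whole. OPENING is the closure in counts, from 0 (fully open) to 255 (shut), set as the call begins (- or left out, the last holds). The fingers move at their own pace and stop on an object; FORCE is the grip in N (left out, the last holds). Time passes only in rows, so rows that repeat a pose let the fingers close, or fill a call up. It gives the time, the measured TCP pose, the force, the opening and the grip force at its end, in the units of the state.
- readout.read_state(): the state, without advancing time (a new reading comes with each control period).
- optics.snapshot(name): name is "side" or "top"; returns a dict with "image" (400x640x3 uint8, red, green, blue), "K" (3x3 intrinsics, pixels), "k1" (the pictures are not rectified: a ray, as slopes to the right and down, at radius r is drawn at 1 + k1 r^2 times it, then the intrinsics apply), "world_from_camera" (4x4, takes a point from camera to world coordinates). Camera axes: x right, y down, z forward; pixel columns grow to the right and rows downward; lengths in mm; the calibration is good to about 2 mm. A picture is of the moment at which its call begins. There is no depth.
- order.hand_in(): hands the job in; it is judged then, once.
The state is a dict: "t": time; "qpos": joint angles; "joint_vel": joint speeds; "tau": joint torques, N m; "position": TCP position; "tool_rot": TCP orientation; "force": force on the tool from outside, world axes, zero at the start; "moment": the same for the moment, N m; "opening": finger opening in mm; "grip_force": force on a finger pad.
Only numpy, scipy, OpenCV 4.12 (cv2) and the standard library are available. Lean on these libraries where they do the work, as an engineer would, in place of code of your own. Each camera call takes 0.05 s, during which the arm holds its last target. There are 200 camera calls.

## Working session

There is one attempt and no reset: what is moved stays moved. The work goes in short steps, Python scripts to look and compute and a shell command to move; the robot and the scene stay as the last step left them, time stands still between calls to the robot, and variables do not carry over. Pictures are saved under pics/ and viewed, at most 10 in all, crops included, and the job is handed in when it is done.

```bash
mkdir -p pics
python3 - <<'E'
from plant import readout, optics
import cv2, numpy as np
s=readout.read_state(); print({k:np.round(v,3).tolist() for k,v in s.items()})
for n in ("top","side"):
    d=optics.snapshot(n); cv2.imwrite(f"pics/{n}0.png",d["image"][:,:,::-1]); print(n,d["K"].tolist(),d["k1"],np.round(d["world_from_camera"],3).tolist())
E
```

```text
{'t': 0.0, 'qpos': [1.275, 0.469, -0.049, 1.534, 0.024, 1.141, -0.082], 'joint_vel': [0.001, 0.001, -0.0, 0.0, 0.002, -0.002, -0.0], 'tau': [0.0, -50.797, -0.081, -23.615, -0.061, 0.038, 0.0], 'position': [177.836, -650.586, 243.496], 'tool_rot': [0.991, 0.133, -0.0, -0.001], 'force': [0.122, -0.488, -0.622], 'moment': [-0.007, 0.061, 0.041], 'grip_force': 0.0, 'opening': 86.747}
top [[434.78006149130533, 0.0, 326.6656224770063], [0.0, 434.78006149130533, 198.90379983160545], [0.0, 0.0, 1.0]] 0.02059097053721639 [[0.004, -0.983, 0.182, 362.026], [-1.0, -0.004, 0.001, -10.837], [0.0, -0.182, -0.983, 1297.61], [0.0, 0.0, 0.0, 1.0]]
side [[384.2942079513796, 0.0, 318.88771701850203], [0.0, 384.2942079513796, 196.5156148313348], [0.0, 0.0, 1.0]] -0.05745448662836729 [[-0.971, -0.139, 0.192, 332.664], [-0.237, 0.592, -0.77, 979.135], [-0.006, -0.794, -0.608, 861.172], [0.0, 0.0, 0.0, 1.0]]
```

View pics/top0.png

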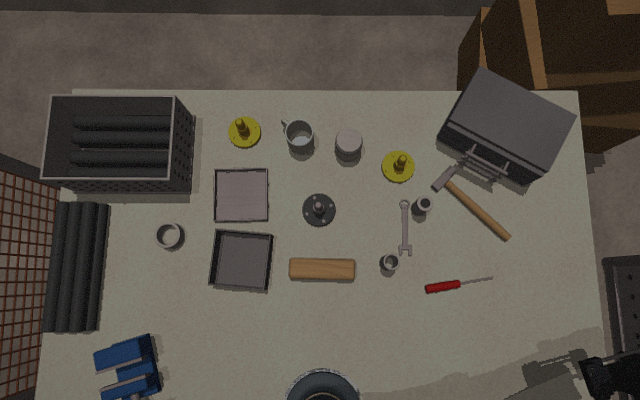

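View pics/side0.png

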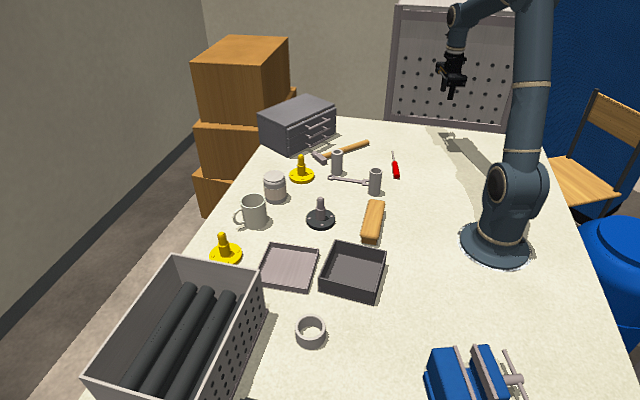

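```bash
cat > h.py <<'E'
import cv2, numpy as np
from plant import readout, optics
def dist(d): return np.array([d["k1"],0,0,0,0.])
def proj(d,P):
    T=np.linalg.inv(d["world_from_camera"]); r,_=cv2.Rodrigues(T[:3,:3])
    return cv2.projectPoints(np.float64(P).reshape(-1,1,3),r,T[:3,3],d["K"],dist(d))[0].reshape(-1,2)
def back(d,uv,z):
    n=cv2.undistortPoints(np.float64(uv).reshape(-1,1,2),d["K"],dist(d)).reshape(-1,2)
    W=np.array(d["world_from_camera"]); v=np.c_[n,np.ones(len(n))]@W[:3,:3].T
    return W[:3,3]+v*((z-W[2,3])/v[:,2])[:,None]
def circ(x,y,z,r,n=60):
    a=np.linspace(0,2*np.pi,n); return np.c_[x+r*np.cos(a),y+r*np.sin(a),np.full(n,z)]
def sq(x,y,z,h,yaw=0):
    a=yaw+np.pi/4+np.arange(5)*np.pi/2; return np.c_[x+h*2**.5*np.cos(a),y+h*2**.5*np.sin(a),np.full(5,z)]
def crop(d,c,w,h,s,curves=()):
    """crop centred on c of w x h pixels, scaled by s, curves overlaid in red/green"""
    x0,y0=int(c[0]-w/2),int(c[1]-h/2); im=d["image"][y0:y0+h,x0:x0+w,::-1]
    im=cv2.resize(im,(w*s,h*s),interpolation=cv2.INTER_CUBIC)
    im=np.clip(im*1.5,0,255).astype(np.uint8)
    for i,P in enumerate(curves):
        q=(proj(d,P)-[x0,y0]+.5)*s
        cv2.polylines(im,[np.int32(np.round(q))],False,[(0,0,255),(0,220,0),(255,100,0)][i%3],1,cv2.LINE_AA)
    cv2.putText(im,f"{x0},{y0}",(3,12),0,.4,(0,0,255),1)
    return im
E
python3 - <<'E'
from h import *
t=optics.snapshot("top"); s=optics.snapshot("side")
g=dict(s1=back(t,[(390,258)],100)[0],s2=back(t,[(425,202)],100)[0],g=back(t,[(319,210)],15)[0],tray=back(t,[(241,195)],25)[0],tub=back(t,[(241.5,260)],60)[0])
for k,v in g.items(): print(k,v.round(1))
rows=[]
for d in (t,s):
    r=[]
    for k in ("s1","s2","g"):
        x,y=g[k][:2]
        cs=[circ(x,y,0,23),circ(x,y,100,23)] if k!="g" else [circ(x,y,15,50),circ(x,y,60,16.5),circ(x,y,100,7.5)]
        c=proj(d,[[x,y,50]])[0]; r.append(crop(d,c,44,48,6,cs))
    rows.append(np.hstack(r))
cv2.imwrite("pics/c1.png",np.vstack(rows))
r=[np.vstack([crop(d,proj(d,[[*g[k][:2],h]])[0],84,74,4,[sq(*g[k][:2],h,80),sq(*g[k][:2],0,80)]) for k,h in (("tray",25),("tub",60))]) for d in (t,s)]
cv2.imwrite("pics/c2.png",np.hstack(r))
E
```

```text
s1 [ 420.1 -183.8  100. ]
s2 [ 575.8 -285.   100. ]
g [565.3  12.6  15. ]
tray [608.  245.1  25. ]
tub [414.6 229.1  60. ]
```

View pics/c1.png

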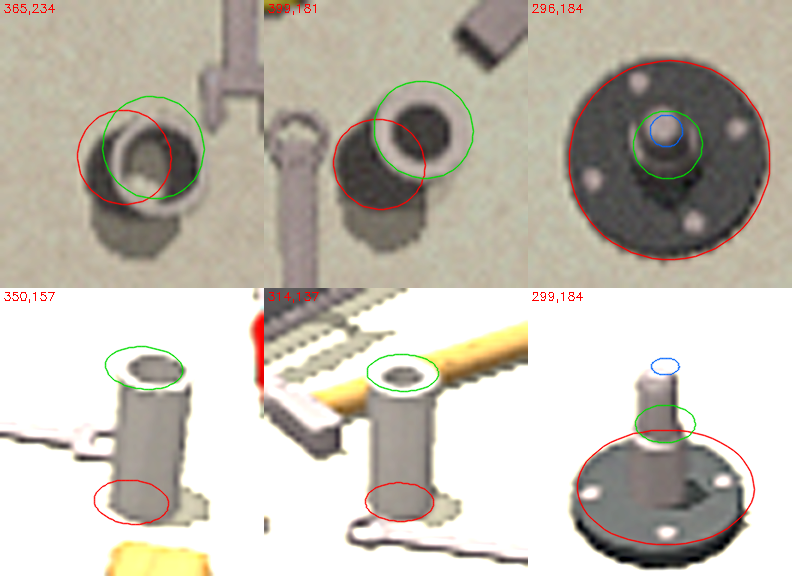

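View pics/c2.png

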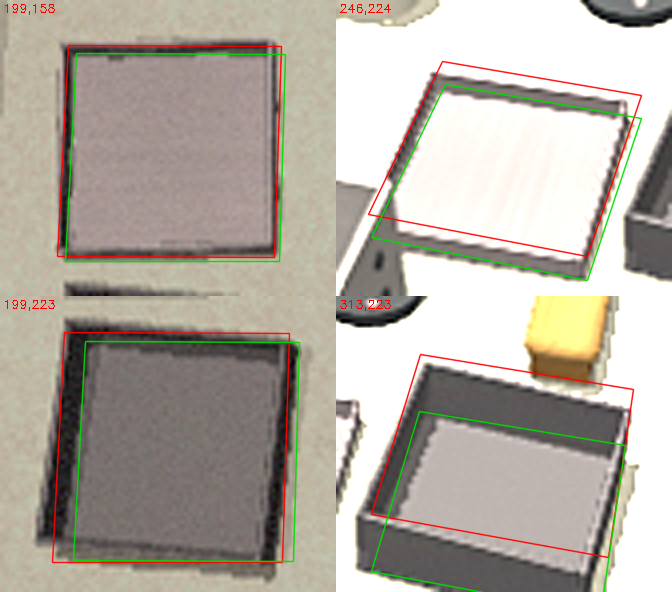

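The crops show s1's ring at about top (390.7,261.3) and side (375.2,170.3). s2's ring fits the overlay at top (425,202). The gauge base is at top (319,210), but about 1 px off in the side view. The tub is turned by about 6° and the tray is nearly square. I'll fuse the two views, and start a safe move toward s1 along with it.

```bash
python3 - <<'E'
from h import *
from scipy.optimize import least_squares
t=optics.snapshot("top"); s=optics.snapshot("side")
s2=[575.8,-285,100]; side2=proj(s,[s2])[0]+[-.2,0]
gs=proj(s,[[565.3,12.6,15]])[0]+[-1.2,.8]
for n,z,a,b in (("s1",100,(390.7,261.3),(375.2,170.3)),("s2",100,(425,202),side2),("g",15,(319,209.9),gs)):
    f=lambda p:np.r_[(proj(t,[[*p,z]])[0]-a)*2.7,(proj(s,[[*p,z]])[0]-b)*2.4]
    r=least_squares(f,[500,0]); print(n,r.x.round(1),"top",back(t,[a],z)[0,:2].round(1),"side",back(s,[b],z)[0,:2].round(1))
E
python3 -m pendant '[[0.2,0.2,0,0,0,-0.07],[0.4,0.4,0,0,0,-0.14],[0.6,0.6,0,0,0,-0.21],[0.8,0.8,0,0,0,-0.28],[0.9,1,0,0,0,-0.34]]' 0 30
```

```text
s1 [ 411.9 -185. ] top [ 411.2 -185.5] side [ 413.5 -181.4]
s2 [ 576. -285.] top [ 575.8 -285. ] side [ 576.6 -284.8]
g [566.8  13.8] top [565.6  12.6] side [568.3  17.6]
t: 0.92
position: [391.0, -420.6, 244.7]
tool_rot: [1.0, -0.001, 0.0, 0.0]
force: [0.9, -0.2, 0.6]
opening: 87.2
grip_force: 0.0
```

```bash
python3 -m pendant '[[0,0.2,0,0,0,0],[0.04,0.4,0,0,0,0],[0.04,0.6,0,0,0,0],[0.04,0.8,0,0,0,0],[0.04,0.86,0,0,0,0]]'; python3 -m pendant '[[0,0,0,0,0,0],[0,0,0,0,0,0],[0,0,0,0,0,0],[0,0,0,0,0,0],[0,0,0,0,0,0]]'
```

```text
t: 1.55
position: [399.2, -204.1, 244.8]
tool_rot: [1.0, 0.002, 0.0, -0.0]
force: [-0.2, -0.7, -0.3]
opening: 87.1
grip_force: 0.0
t: 2.17
position: [399.1, -207.5, 244.4]
tool_rot: [1.0, -0.0, -0.0, -0.0]
force: [0.2, -0.0, -0.6]
opening: 87.0
grip_force: 0.0
```

```bash
python3 -m pendant '[[0.05,0.09,0,0,0,0],[0.05,0.09,0,0,0,0],[0.05,0.09,-0.12,0,0,0],[0.05,0.09,-0.3,0,0,0],[0.05,0.09,-0.4,0,0,0]]'; python3 -m pendant '[[0,0,0,0,0,0],[0,0,-0.05,0,0,0],[0,0,-0.15,0,0,0],[0,0,-0.24,0,0,0],[0,0,-0.24,0,0,0]]'
python3 - <<'E'
from h import *
r=[]
for n in ("top","side"):
    d=optics.snapshot(n); r.append(crop(d,proj(d,[[412,-185,100]])[0],90,90,4,[circ(411.9,-185,100,23)]))
cv2.imwrite("pics/g1.png",np.hstack(r)); print(readout.read_state()["position"])
E
```

```text
t: 2.8
position: [410.2, -185.2, 142.7]
tool_rot: [1.0, -0.0, -0.001, -0.0]
force: [-0.5, -0.6, 0.1]
opening: 87.1
grip_force: 0.0
t: 3.42
position: [411.1, -184.7, 84.0]
tool_rot: [1.0, -0.0, -0.001, -0.0]
force: [-0.5, 0.1, 0.9]
opening: 87.3
grip_force: 0.0
[ 412.39728973 -184.98515866   85.37185028]
```

View pics/g1.png

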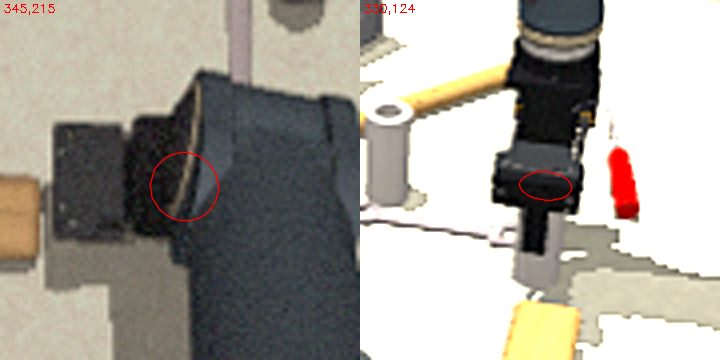

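The side view shows the near finger (x≈535) in front of the sleeve, which is centred at x≈538 in the crop, so they line up. I'll close and lift.

```bash
python3 -m pendant '[[0,0,0,0,0,0],[0,0,0,0,0,0],[0,0,0,0,0,0],[0,0,0,0,0,0],[0,0,0,0,0,0]]' 255 30; python3 -m pendant '[[0,0,0,0,0,0],[0,0,0,0,0,0],[0,0,0.02,0,0,0],[0,0,0.12,0,0,0],[0,0,0.3,0,0,0]]'; python3 -m pendant '[[0,0,0.15,0,0,0],[0,0,0.25,0,0,0],[0.1,0.1,0.3,0,0,0],[0.25,0.25,0.3,0,0,0],[0.4,0.4,0.3,0,0,0]]'
```

```text
t: 4.15
position: [411.7, -184.8, 84.7]
tool_rot: [1.0, -0.0, 0.0, 0.0]
force: [-0.2, -1.1, -0.9]
opening: 44.8
grip_force: 8.9
t: 4.78
position: [410.1, -183.9, 159.1]
tool_rot: [1.0, 0.0, -0.002, -0.001]
force: [0.2, 0.2, -1.3]
opening: 45.0
grip_force: 29.7
t: 5.4
position: [512.2, -83.7, 234.9]
tool_rot: [1.0, -0.001, 0.0, 0.0]
force: [0.9, -1.4, -1.7]
opening: 44.8
grip_force: 29.7
```

```bash
python3 -m pendant '[[0.1,0.15,0,0,0,0],[0.18,0.3,0,0,0,0],[0.22,0.39,0,0,0,0],[0.22,0.39,-0.04,0,0,0],[0.22,0.39,-0.08,0,0,0]]';python3 -m pendant '[[0,0,0,0,0,0],[0,0,0,0,0,0],[0,0,0,0,0,0],[0,0,0,0,0,0],[0,0,0,0,0,0]]'
python3 - <<'E'
from h import *
p=np.mean([readout.read_state()["position"] for _ in range(3)],0);print(p); b=p[2]-84.5
r=[]
for n in ("top","side"):
    d=optics.snapshot(n); x,y=p[:2]; r.append(crop(d,proj(d,[[567,14,90]])[0],66,96,6,[circ(x,y,b,23),circ(x,y,b+100,23),circ(566.8,13.8,15,50),circ(566.8,13.8,60,16.5),circ(566.8,13.8,100,7.5)]))
cv2.imwrite("pics/g2.png",np.hstack(r))
E
```

```text
t: 6.02
position: [565.7, 11.5, 213.4]
tool_rot: [1.0, -0.001, -0.001, 0.001]
force: [0.7, 0.2, -2.9]
opening: 44.5
grip_force: 29.7
t: 6.65
position: [566.7, 12.9, 214.8]
tool_rot: [1.0, -0.0, 0.0, 0.0]
force: [0.0, -0.6, -2.6]
opening: 44.7
grip_force: 29.7
[566.73376501  12.86131872 214.76272023]
```

View pics/g2.png

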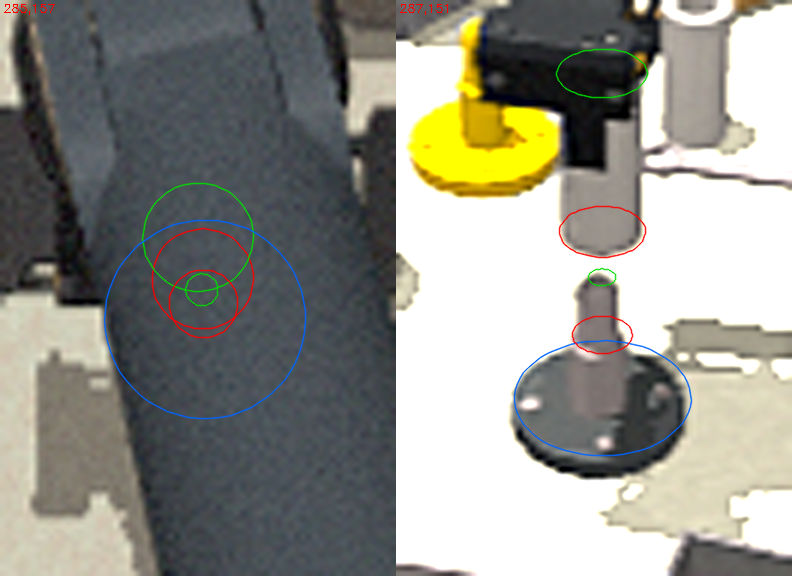

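In the side view the pin's axis is at crop x≈598 and the sleeve's at ≈600, so the x error is about 1 mm. The view doesn't give the depth well. I'll nudge (+1,+2) mm, go down around the pilot watching the force, and centre by touch.

```bash
python3 -m pendant '[[0.004,0.008,0,0,0,0],[0.004,0.008,-0.04,0,0,0],[0.004,0.008,-0.07,0,0,0],[0.004,0.008,-0.1,0,0,0],[0.004,0.008,-0.12,0,0,0]]';python3 -m pendant '[[0,0,-0.02,0,0,0],[0,0,-0.05,0,0,0],[0,0,-0.08,0,0,0],[0,0,-0.1,0,0,0],[0,0,-0.1,0,0,0]]'
echo Y+; python3 -m pendant '[[0,0.006,0,0,0,0],[0,0.012,0,0,0,0],[0,0.016,0,0,0,0],[0,0.016,0,0,0,0],[0,0.016,0,0,0,0]]'
```

```text
t: 7.38
position: [567.4, 14.8, 183.8]
tool_rot: [1.0, -0.0, -0.0, 0.0]
force: [0.3, -0.5, -2.5]
opening: 44.8
grip_force: 29.7
t: 8.0
position: [567.4, 14.8, 159.1]
tool_rot: [1.0, -0.0, -0.0, 0.0]
force: [0.1, 0.6, -2.3]
opening: 44.5
grip_force: 29.7
Y+
t: 8.62
position: [567.7, 18.8, 159.6]
tool_rot: [1.0, -0.0, 0.0, 0.0]
force: [0.1, -0.8, -2.3]
opening: 44.5
grip_force: 29.7
```

Nothing touched at y=18.8, so I'll probe further.

```bash
python3 -m pendant '[[0,0.004,0,0,0,0],[0,0.008,0,0,0,0],[0,0.008,0,0,0,0],[0,0.008,0,0,0,0],[0,0.008,0,0,0,0]]'
python3 -m pendant '[[0,0.004,0,0,0,0],[0,0.008,0,0,0,0],[0,0.008,0,0,0,0],[0,0.008,0,0,0,0],[0,0.008,0,0,0,0]]'
echo Y-; python3 -m pendant '[[0,-0.015,0,0,0,0],[0,-0.03,0,0,0,0],[0,-0.04,0,0,0,0],[0,-0.04,0,0,0,0],[0,-0.04,0,0,0,0]]'
python3 -m pendant '[[0,-0.004,0,0,0,0],[0,-0.008,0,0,0,0],[0,-0.008,0,0,0,0],[0,-0.008,0,0,0,0],[0,-0.008,0,0,0,0]]'
```

```text
t: 9.25
position: [567.7, 20.8, 159.6]
tool_rot: [1.0, -0.0, 0.0, 0.0]
force: [-0.4, -0.1, -2.1]
opening: 44.6
grip_force: 29.7
t: 9.88
position: [567.6, 22.3, 159.5]
tool_rot: [1.0, -0.0, -0.0, 0.0]
force: [-0.3, -3.0, -2.6]
opening: 44.5
grip_force: 29.7
Y-
t: 10.5
position: [567.7, 13.0, 159.6]
tool_rot: [1.0, -0.0, 0.0, -0.0]
force: [-0.7, -0.2, -1.6]
opening: 44.5
grip_force: 29.7
t: 11.12
position: [567.7, 11.1, 159.6]
tool_rot: [1.0, -0.0, 0.0, -0.0]
force: [0.8, -0.2, -1.7]
opening: 44.6
grip_force: 29.7
```

```bash
python3 -m pendant '[[0,-0.004,0,0,0,0],[0,-0.006,0,0,0,0],[0,-0.006,0,0,0,0],[0,-0.006,0,0,0,0],[0,-0.006,0,0,0,0]]'
echo centre then X+; python3 -m pendant '[[0,0.015,0,0,0,0],[0,0.028,0,0,0,0],[0.01,0.028,0,0,0,0],[0.018,0.028,0,0,0,0],[0.018,0.028,0,0,0,0]]'
```

```text
t: 11.75
position: [567.7, 10.6, 159.6]
tool_rot: [1.0, 0.0, 0.0, -0.001]
force: [1.2, 5.7, -3.3]
opening: 44.8
grip_force: 29.7
centre then X+
t: 12.38
position: [572.4, 16.0, 159.5]
tool_rot: [1.0, -0.0, 0.0, 0.0]
force: [-0.1, 0.2, -1.2]
opening: 44.8
grip_force: 29.7
```

```bash
python3 -m pendant '[[0.004,0.001,0,0,0,0],[0.006,0.001,0,0,0,0],[0.006,0.001,0,0,0,0],[0.006,0.001,0,0,0,0],[0.006,0.001,0,0,0,0]]'
echo X-; python3 -m pendant '[[-0.015,0,0,0,0,0],[-0.03,0,0,0,0,0],[-0.04,0,0,0,0,0],[-0.042,0,0,0,0,0],[-0.042,0,0,0,0,0]]'
```

```text
t: 13.0
position: [573.6, 16.6, 159.6]
tool_rot: [1.0, -0.0, 0.0, 0.0]
force: [0.0, 1.3, -1.5]
opening: 44.4
grip_force: 29.7
X-
t: 13.62
position: [563.2, 16.6, 159.6]
tool_rot: [1.0, -0.0, 0.0, 0.0]
force: [-0.2, -0.8, -3.0]
opening: 44.4
grip_force: 29.7
```

X centre is 568.4 and Y centre is 16.4. I'll go down over the step.

```bash
python3 -m pendant '[[0.021,-0.001,0,0,0,0],[0.021,-0.001,-0.02,0,0,0],[0.021,-0.001,-0.05,0,0,0],[0.021,-0.001,-0.08,0,0,0],[0.021,-0.001,-0.1,0,0,0]]'
python3 -m pendant '[[0,0,-0.02,0,0,0],[0,0,-0.06,0,0,0],[0,0,-0.09,0,0,0],[0,0,-0.12,0,0,0],[0,0,-0.13,0,0,0]]'
```

```text
t: 14.25
position: [568.0, 16.3, 133.7]
tool_rot: [1.0, -0.0, -0.001, 0.0]
force: [0.1, 0.3, -1.2]
opening: 44.6
grip_force: 29.7
t: 14.88
position: [568.1, 16.3, 101.4]
tool_rot: [1.0, -0.0, -0.0, 0.0]
force: [-1.1, 1.0, -2.3]
opening: 45.1
grip_force: 29.7
```

```bash
python3 -m pendant '[[0,0,-0.003,0,0,0],[0,0,-0.006,0,0,0],[0,0,-0.006,0,0,0],[0,0,-0.006,0,0,0],[0,0,-0.006,0,0,0]]'
python3 -m pendant '[[0,0,0,0,0,0],[0,0,0,0,0,0],[0,0,0,0,0,0],[0,0,0,0,0,0],[0,0,0,0,0,0]]' 120
python3 -m pendant '[[0,0,0,0,0,0],[0,0,0,0,0,0],[0,0,0,0,0,0],[0,0,0,0,0,0],[0,0,0,0,0,0]]' 30
python3 - <<'E'
from h import *
d=optics.snapshot("side"); x,y=568.2,16.4
cv2.imwrite("pics/g3.png",crop(d,proj(d,[[x,y,70]])[0],80,80,6,[circ(x,y,15,23),circ(x,y,115,23)]))
E
```

```text
t: 15.5
position: [568.5, 16.3, 100.7]
tool_rot: [1.0, -0.0, 0.0, 0.0]
force: [-0.2, -0.7, -1.4]
opening: 44.5
grip_force: 29.7
t: 16.12
position: [568.5, 16.4, 100.6]
tool_rot: [1.0, -0.0, 0.0, 0.0]
force: [0.4, 0.1, 1.6]
opening: 45.9
grip_force: 0.0
t: 16.75
position: [568.4, 16.4, 100.6]
tool_rot: [1.0, -0.0, 0.0, 0.0]
force: [0.6, -0.8, 1.1]
opening: 76.0
grip_force: 0.0
```

View pics/g3.png

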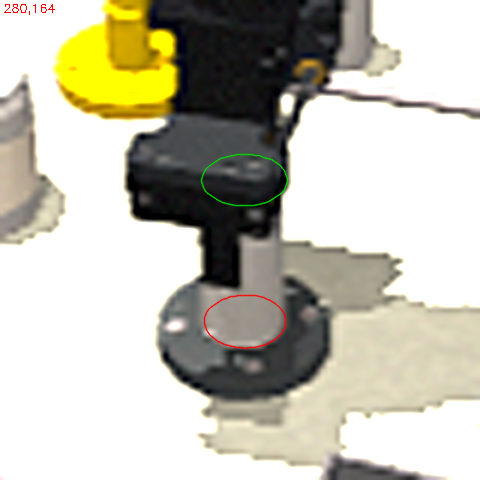

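The sleeve rests on the base, upright, on the overlay (lower end at crop ≈(245,320)): it passes, so it goes to the tray. I'll regrip and lift it out.

```bash
python3 -m pendant '[[0,0,0,0,0,0],[0,0,0,0,0,0],[0,0,0,0,0,0],[0,0,0,0,0,0],[0,0,0,0,0,0]]' 255 30
python3 -m pendant '[[0,0,0,0,0,0],[0,0,0,0,0,0],[0,0,0.05,0,0,0],[0,0,0.15,0,0,0],[0,0,0.28,0,0,0]]'
python3 -m pendant '[[0,0,0.1,0,0,0],[0,0,0.18,0,0,0],[0.03,0.1,0.18,0,0,0],[0.08,0.3,0.18,0,0,0],[0.15,0.5,0.18,0,0,0]]'
python3 -m pendant '[[0,0.15,0,0,0,0],[0,0.3,0,0,0,0],[0,0.4,0,0,0,0],[0,0.4,0,0,0,0],[0,0.4,0,0,0,0]]'
```

```text
t: 17.42
position: [568.4, 16.3, 100.6]
tool_rot: [1.0, -0.0, 0.0, 0.0]
force: [-0.2, 0.2, 0.6]
opening: 44.7
grip_force: 29.9
t: 18.05
position: [567.7, 16.4, 171.1]
tool_rot: [1.0, 0.0, -0.001, -0.0]
force: [1.5, -0.5, -1.3]
opening: 44.6
grip_force: 29.9
t: 18.68
position: [606.0, 142.2, 216.3]
tool_rot: [1.0, -0.001, 0.0, 0.0]
force: [1.2, 0.0, -1.9]
opening: 44.3
grip_force: 29.9
t: 19.3
position: [606.1, 239.8, 215.6]
tool_rot: [1.0, -0.001, -0.0, 0.001]
force: [-0.7, -0.6, -1.6]
opening: 44.5
grip_force: 29.9
```

```bash
python3 -m pendant '[[0,0.015,-0.1,0,0,0],[0,0.015,-0.25,0,0,0],[0,0.015,-0.38,0,0,0],[0,0.015,-0.45,0,0,0],[0,0.015,-0.48,0,0,0]]'
python3 -m pendant '[[0,0,-0.01,0,0,0],[0,0,-0.015,0,0,0],[0,0,-0.02,0,0,0],[0,0,-0.02,0,0,0],[0,0,-0.02,0,0,0]]'
```

```text
t: 19.92
position: [606.1, 243.9, 94.9]
tool_rot: [1.0, -0.001, -0.0, 0.0]
force: [-0.2, -0.2, -1.5]
opening: 44.6
grip_force: 29.9
t: 20.55
position: [606.0, 245.2, 90.8]
tool_rot: [1.0, -0.0, 0.0, -0.0]
force: [0.6, -0.1, -3.4]
opening: 44.3
grip_force: 29.9
```

```bash
python3 -m pendant '[[0,0,-0.003,0,0,0],[0,0,-0.006,0,0,0],[0,0,-0.006,0,0,0],[0,0,-0.006,0,0,0],[0,0,-0.006,0,0,0]]'
python3 -m pendant '[[0,0,0,0,0,0],[0,0,0,0,0,0],[0,0,0,0,0,0],[0,0,0,0,0,0],[0,0,0,0,0,0]]' 120
python3 -m pendant '[[0,0,0,0,0,0],[0,0,0,0,0,0],[0,0,0,0,0,0],[0,0,0,0,0,0],[0,0,0,0,0,0]]' 0
python3 -m pendant '[[0,0,0.05,0,0,0],[0,0,0.15,0,0,0],[0,0,0.3,0,0,0],[0,0,0.45,0,0,0],[0,0,0.55,0,0,0]]'
python3 -m pendant '[[0,-0.2,0,0,0,0],[0,-0.4,0,0,0,0],[0,-0.6,0,0,0,0],[0,-0.8,0,0,0,0],[0,-1,0,0,0,0]]'
python3 - <<'E'
from h import *
d=optics.snapshot("side"); x,y=606,245
cv2.imwrite("pics/g4.png",np.hstack([crop(d,proj(d,[[x,y,50]])[0],80,80,5,[circ(x,y,4,23),circ(x,y,104,23)]),crop(d,proj(d,[[576,-285,50]])[0],60,80,5,[circ(576,-285,0,23),circ(576,-285,100,23)])]))
E
```

```text
t: 21.18
position: [606.1, 245.1, 89.6]
tool_rot: [1.0, -0.0, 0.0, 0.0]
force: [-0.6, -1.4, 4.6]
opening: 44.6
grip_force: 29.9
t: 21.8
position: [605.9, 245.1, 89.0]
tool_rot: [1.0, -0.0, -0.0, 0.0]
force: [0.0, 0.2, 0.1]
opening: 45.8
grip_force: 0.0
t: 22.42
position: [605.9, 245.1, 89.1]
tool_rot: [1.0, -0.0, 0.0, 0.0]
force: [0.1, 0.6, 0.4]
opening: 84.8
grip_force: 0.0
t: 23.05
position: [606.5, 245.6, 229.8]
tool_rot: [1.0, -0.0, 0.002, -0.001]
force: [-0.0, -0.1, -0.7]
opening: 87.1
grip_force: 0.0
t: 23.68
position: [606.0, -6.4, 227.8]
tool_rot: [1.0, -0.0, 0.001, 0.0]
force: [0.3, -0.4, -0.7]
opening: 86.8
grip_force: 0.0
```

View pics/g4.png

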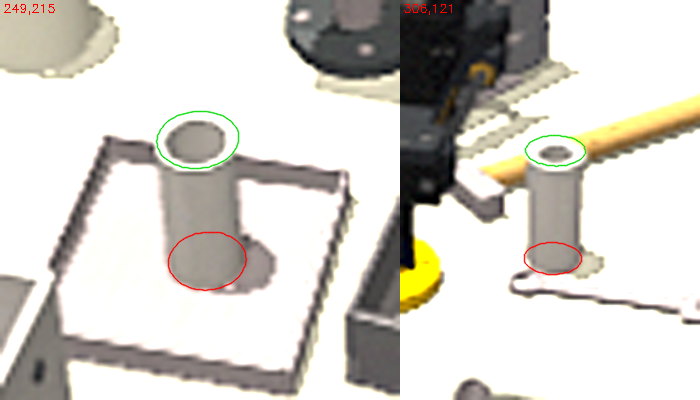

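Sleeve 1 stands upright in the tray, at crop ≈(200,200). The second sleeve is on its overlay at crop (553,200). Now I'll go and get it.

```bash
python3 -m pendant '[[0,-0.2,0,0,0,0],[-0.02,-0.4,0,0,0,0],[-0.05,-0.6,0,0,0,0],[-0.08,-0.8,0,0,0,0],[-0.116,-1,0,0,0,0]]'
python3 -m pendant '[[0,-0.1,0,0,0,0],[0,-0.115,0,0,0,0],[0,-0.115,0,0,0,0],[0,-0.115,-0.1,0,0,0],[0,-0.115,-0.3,0,0,0]]'
```

```text
t: 24.35
position: [576.9, -256.2, 227.7]
tool_rot: [1.0, 0.0, 0.001, 0.0]
force: [-0.6, -0.8, 0.2]
opening: 87.2
grip_force: 0.0
t: 24.98
position: [579.6, -281.6, 153.6]
tool_rot: [1.0, 0.002, 0.003, 0.001]
force: [0.1, -0.2, -1.7]
opening: 87.1
grip_force: 0.0
```

```bash
python3 -m pendant '[[0,0,0,0,0,0],[0,0,0,0,0,0],[0,0,-0.08,0,0,0],[0,0,-0.16,0,0,0],[0,0,-0.2,0,0,0]]'; python3 -m pendant '[[0,0,-0.03,0,0,0],[0,0,-0.06,0,0,0],[0,0,-0.075,0,0,0],[0,0,-0.075,0,0,0],[0,0,-0.075,0,0,0]]'
```

```text
t: 25.6
position: [575.9, -283.4, 99.6]
tool_rot: [1.0, -0.0, -0.001, -0.0]
force: [-0.2, 0.5, -0.6]
opening: 87.4
grip_force: 0.0
t: 26.22
position: [577.2, -283.8, 83.2]
tool_rot: [1.0, -0.0, 0.0, 0.0]
force: [-0.3, -1.2, -0.1]
opening: 87.2
grip_force: 0.0
```

```bash
python3 -m pendant '[[0,0,0,0,0,0],[0,0,0,0,0,0],[0,0,0,0,0,0],[0,0,0,0,0,0],[0,0,0,0,0,0]]' 255 30; python3 -m pendant '[[0,0,0,0,0,0],[0,0,0,0,0,0],[0,0,0.02,0,0,0],[0,0,0.12,0,0,0],[0,0,0.3,0,0,0]]'; python3 -m pendant '[[0,0,0.15,0,0,0],[0,0.05,0.22,0,0,0],[0,0.2,0.22,0,0,0],[0,0.4,0.22,0,0,0],[0,0.6,0.22,0,0,0]]'
python3 -m pendant '[[-0.01,0.2,0,0,0,0],[-0.02,0.4,0,0,0,0],[-0.034,0.55,0,0,0,0],[-0.034,0.6,0,0,0,0],[-0.034,0.6,0,0,0,0]]'
python3 -m pendant '[[0,0,0,0,0,0],[0,0,0,0,0,0],[0,0,0,0,0,0],[0,0,0,0,0,0],[0,0,0,0,0,0]]'
```

```text
t: 26.85
position: [576.9, -283.7, 82.8]
tool_rot: [1.0, -0.0, 0.0, 0.0]
force: [0.2, -0.2, 0.9]
opening: 46.1
grip_force: 30.0
t: 27.48
position: [575.3, -283.1, 156.7]
tool_rot: [1.0, -0.0, -0.002, -0.001]
force: [0.2, -0.9, -1.6]
opening: 46.1
grip_force: 30.0
t: 28.1
position: [575.8, -131.1, 211.8]
tool_rot: [1.0, 0.0, -0.001, -0.0]
force: [0.5, 0.2, -2.1]
opening: 45.5
grip_force: 30.0
t: 28.72
position: [567.9, 17.0, 212.3]
tool_rot: [1.0, 0.001, -0.001, 0.0]
force: [0.4, 0.3, -1.9]
opening: 45.9
grip_force: 30.0
t: 29.35
position: [568.4, 16.2, 212.8]
tool_rot: [1.0, -0.0, 0.0, 0.0]
force: [0.2, -0.6, -2.1]
opening: 45.9
grip_force: 30.0
```

```bash
python3 -m pendant '[[0,0,-0.04,0,0,0],[0,0,-0.08,0,0,0],[0,0,-0.11,0,0,0],[0,0,-0.136,0,0,0],[0,0,-0.136,0,0,0]]'
python3 -m pendant '[[0,0,-0.005,0,0,0],[0,0,-0.01,0,0,0],[0,0,-0.015,0,0,0],[0,0,-0.02,0,0,0],[0,0,-0.02,0,0,0]]'
```

```text
t: 29.98
position: [568.1, 16.3, 178.1]
tool_rot: [1.0, -0.0, -0.001, 0.0]
force: [-0.3, -0.3, -2.2]
opening: 46.2
grip_force: 30.0
t: 30.6
position: [568.8, 16.3, 173.9]
tool_rot: [1.0, -0.0, 0.0, 0.0]
force: [1.0, 0.0, -0.8]
opening: 45.9
grip_force: 30.0
```

```bash
python3 -m pendant '[[0,0,-0.01,0,0,0],[0,0,-0.025,0,0,0],[0,0,-0.04,0,0,0],[0,0,-0.05,0,0,0],[0,0,-0.06,0,0,0]]'
python3 -m pendant '[[0,0,-0.01,0,0,0],[0,0,-0.02,0,0,0],[0,0,-0.03,0,0,0],[0,0,-0.04,0,0,0],[0,0,-0.046,0,0,0]]'
```

```text
t: 31.22
position: [568.8, 16.4, 158.8]
tool_rot: [1.0, -0.0, 0.0, 0.0]
force: [1.8, 0.1, -0.7]
opening: 45.7
grip_force: 30.0
t: 31.85
position: [568.7, 16.4, 147.3]
tool_rot: [1.0, -0.0, 0.0, 0.0]
force: [2.6, -1.4, 0.0]
opening: 45.7
grip_force: 30.0
```

```bash
python3 -m pendant '[[0.004,0,0,0,0,0],[0.004,0,-0.004,0,0,0],[0.004,0,-0.008,0,0,0],[0.004,0,-0.011,0,0,0],[0.004,0,-0.011,0,0,0]]'
```

```text
t: 32.48
position: [569.1, 16.4, 144.3]
tool_rot: [1.0, -0.0, -0.0, 0.0]
force: [1.9, -0.4, -1.8]
opening: 45.8
grip_force: 30.0
```

```bash
python3 -m pendant '[[0,0,-0.002,0,0,0],[0,0,-0.006,0,0,0],[0,0,-0.006,0,0,0],[0,0,-0.006,0,0,0],[0,0,-0.006,0,0,0]]'
```

```text
t: 33.1
position: [569.2, 16.4, 142.9]
tool_rot: [1.0, -0.0, -0.0, 0.0]
force: [1.2, 0.3, -1.2]
opening: 45.9
grip_force: 30.0
```

```bash
python3 -m pendant '[[0,0,-0.002,0,0,0],[0,0,-0.006,0,0,0],[0,0,-0.006,0,0,0],[0,0,-0.006,0,0,0],[0,0,-0.006,0,0,0]]'
```

```text
t: 33.72
position: [569.5, 16.4, 142.7]
tool_rot: [1.0, -0.0, 0.0, 0.0]
force: [-0.6, -0.7, 6.8]
opening: 45.8
grip_force: 30.0
```

It has stopped on the step (6.8 N at the expected height). I'll release it and check.

```bash
python3 -m pendant '[[0,0,0,0,0,0],[0,0,0,0,0,0],[0,0,0,0,0,0],[0,0,0,0,0,0],[0,0,0,0,0,0]]' 120
python3 -m pendant '[[0,0,0,0,0,0],[0,0,0,0,0,0],[0,0,0,0,0,0],[0,0,0,0,0,0],[0,0,0,0,0,0]]' 30
python3 - <<'E'
from h import *
d=optics.snapshot("side"); x,y=568.4,16.4
cv2.imwrite("pics/g5.png",crop(d,proj(d,[[x,y,90]])[0],80,90,6,[circ(x,y,60,23),circ(x,y,160,23),circ(x,y,15,50)]))
E
```

```text
t: 34.35
position: [569.5, 16.4, 142.7]
tool_rot: [1.0, -0.0, 0.0, 0.0]
force: [-1.3, -0.4, 6.6]
opening: 46.1
grip_force: 17.2
t: 34.98
position: [569.3, 16.4, 141.4]
tool_rot: [1.0, -0.0, -0.0, 0.0]
force: [0.1, 0.0, 0.4]
opening: 76.0
grip_force: 0.0
```

View pics/g5.png

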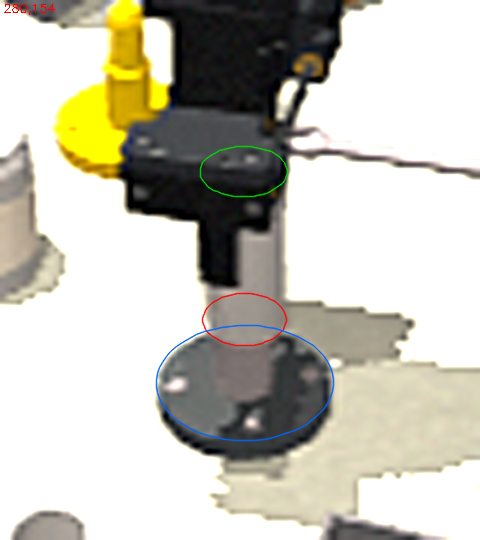

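The lower end is at the step (thick part visible below it) and the sleeve is upright and released, so it goes to the tub.

```bash
python3 -m pendant '[[0,0,0,0,0,0],[0,0,0,0,0,0],[0,0,0,0,0,0],[0,0,0,0,0,0],[0,0,0,0,0,0]]' 255 30
python3 -m pendant '[[0,0,0,0,0,0],[0,0,0,0,0,0],[0,0,0.05,0,0,0],[0,0,0.15,0,0,0],[0,0,0.25,0,0,0]]'
python3 -m pendant '[[0,0,0.05,0,0,0],[-0.02,0.05,0.05,0,0,0],[-0.15,0.2,0.05,0,0,0],[-0.3,0.4,0.05,0,0,0],[-0.45,0.6,0.05,0,0,0]]'
python3 -m pendant '[[-0.1,0.15,0,0,0,0],[-0.17,0.25,0,0,0,0],[-0.17,0.25,0,0,0,0],[-0.17,0.25,0,0,0,0],[-0.17,0.25,0,0,0,0]]'
```

```text
t: 35.65
position: [569.4, 16.4, 141.6]
tool_rot: [1.0, -0.0, 0.0, 0.0]
force: [-0.2, 0.1, -0.1]
opening: 46.1
grip_force: 30.0
t: 36.28
position: [569.0, 16.4, 205.2]
tool_rot: [1.0, -0.0, -0.0, 0.0]
force: [-0.1, 0.1, -1.5]
opening: 45.8
grip_force: 30.0
t: 36.9
position: [454.3, 168.1, 215.5]
tool_rot: [1.0, 0.0, -0.001, 0.0]
force: [0.7, 0.7, -1.9]
opening: 45.8
grip_force: 30.0
t: 37.52
position: [414.8, 227.7, 216.1]
tool_rot: [1.0, -0.001, -0.0, 0.0]
force: [0.6, 0.2, -0.7]
opening: 45.5
grip_force: 30.0
```

```bash
python3 -m pendant '[[0,0,-0.1,0,0,0],[0,0,-0.25,0,0,0],[0,0,-0.38,0,0,0],[0,0,-0.45,0,0,0],[0,0,-0.49,0,0,0]]'
python3 -m pendant '[[0,0,-0.01,0,0,0],[0,0,-0.02,0,0,0],[0,0,-0.026,0,0,0],[0,0,-0.026,0,0,0],[0,0,-0.026,0,0,0]]'
```

```text
t: 38.15
position: [414.6, 227.8, 93.0]
tool_rot: [1.0, -0.001, -0.001, 0.0]
force: [-0.3, 0.2, -1.0]
opening: 46.0
grip_force: 30.0
t: 38.78
position: [414.6, 229.0, 87.8]
tool_rot: [1.0, -0.0, 0.0, -0.0]
force: [0.9, 0.4, -1.7]
opening: 45.8
grip_force: 30.0
```

```bash
python3 -m pendant '[[0,0,-0.003,0,0,0],[0,0,-0.006,0,0,0],[0,0,-0.006,0,0,0],[0,0,-0.006,0,0,0],[0,0,-0.006,0,0,0]]'
python3 -m pendant '[[0,0,0,0,0,0],[0,0,0,0,0,0],[0,0,0,0,0,0],[0,0,0,0,0,0],[0,0,0,0,0,0]]' 120
python3 -m pendant '[[0,0,0,0,0,0],[0,0,0,0,0,0],[0,0,0,0,0,0],[0,0,0,0,0,0],[0,0,0,0,0,0]]' 0
python3 -m pendant '[[0,0,0.05,0,0,0],[0,0,0.15,0,0,0],[0,0,0.3,0,0,0],[0,0,0.45,0,0,0],[0,0,0.55,0,0,0]]'
python3 -m pendant '[[0,-0.2,0,0,0,0],[0.05,-0.4,0,0,0,0],[0.1,-0.6,0,0,0,0],[0.15,-0.8,0,0,0,0],[0.2,-1,0,0,0,0]]'
python3 - <<'E'
from h import *
d=optics.snapshot("side")
cv2.imwrite("pics/g6.png",crop(d,proj(d,[[510,220,60]])[0],160,130,5,[circ(414.6,228.5,5,23),circ(414.6,228.5,105,23)]))
E
```

```text
t: 39.4
position: [414.6, 228.9, 86.5]
tool_rot: [1.0, -0.0, 0.0, 0.0]
force: [-1.0, -0.8, 5.6]
opening: 45.9
grip_force: 30.0
t: 40.02
position: [414.6, 228.9, 86.5]
tool_rot: [1.0, -0.0, 0.0, 0.0]
force: [-1.9, -1.7, 6.2]
opening: 46.1
grip_force: 17.3
t: 40.65
position: [414.4, 228.9, 86.0]
tool_rot: [1.0, -0.0, -0.0, 0.0]
force: [-0.1, -0.7, -0.3]
opening: 84.4
grip_force: 0.0
t: 41.28
position: [414.8, 229.4, 226.3]
tool_rot: [1.0, 0.0, 0.001, -0.001]
force: [1.2, 0.8, -0.2]
opening: 86.8
grip_force: 0.0
t: 41.9
position: [464.7, -22.6, 224.7]
tool_rot: [1.0, 0.0, 0.001, 0.0]
force: [0.9, 0.4, 0.6]
opening: 87.0
grip_force: 0.0
```

View pics/g6.png

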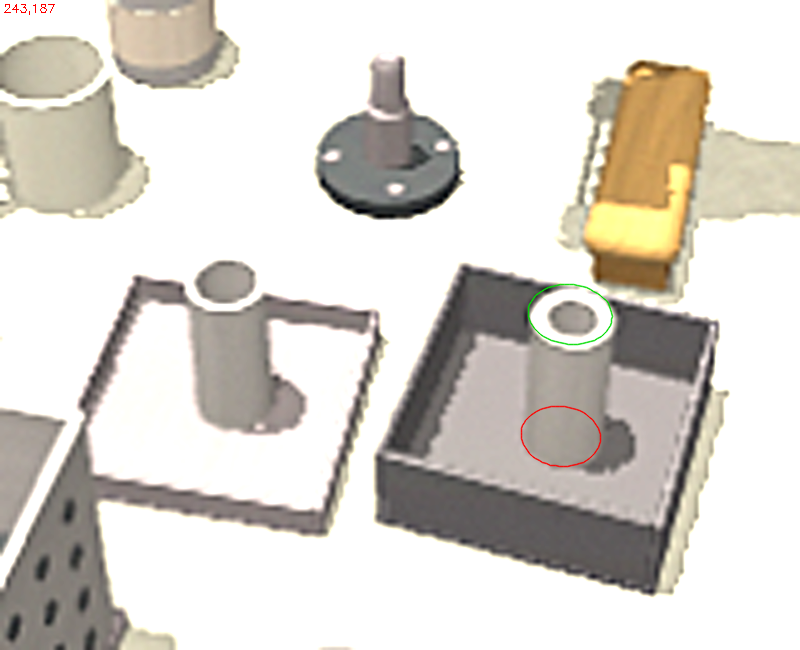

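Both sleeves stand upright where they belong: the wide-bore one in the tray at crop ≈(230,350) and the tight one in the tub at ≈(568,390). The arm is clear of everything.

```bash
python3 -m pendant '[[0,0,0,0,0,0],[0,0,0,0,0,0],[0,0,0,0,0,0],[0,0,0,0,0,0],[0,0,0,0,0,0]]' && python3 -c "
from plant import order
print(order.hand_in())"
```

```text
t: 42.58
position: [464.4, -20.7, 223.6]
tool_rot: [1.0, 0.0, 0.0, 0.0]
force: [0.2, -0.3, -0.2]
opening: 87.2
grip_force: 0.0
the job is handed in; nothing more can be done
None
```

Both sleeves were tested one at a time and sorted: the first went down to the gauge base and now stands in the shallow tray, the second stopped on the step and stands in the deep tub; I handed the job in at about 43 s, and the hand-in returned no verdict.

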